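Release a finished shell motorbike from its gluing jig

ROBOT

A 6-joint arm with a two-finger parallel gripper is mounted at the origin on the work surface. World frame = base frame: x ahead of the robot, y to its left, z up, the work surface at z = 0. Lengths are in mm, angles in rad, forces in N, time in s.
With the tool pointing down it reaches from about 350 to 975 mm from the base axis. Payload 7.1 kg.
Tool frame: the origin (TCP) lies midway between the tips of the shut fingers; the grasp point (between the pads) lies 19 mm behind it; z points along the fingers, y is the line along which they close (so a half turn about z gives the same grasp; the last joint's range is limited). The gripper opens to 88 mm and grips with 3 to 60 N. Pads are 20 mm wide; open, the fingers measure 115 mm over their backs; the gripper's body (75 mm by 178 mm) begins 61 mm behind the grasp point.
Start: joints at [1.244, 0.423, 1.63, -0, 1.089, -0.019], TCP at [189.32, 595.619, 198.975] pointing down, gripper open.
Joint ranges: [-3, 3], [-0.9, 2.11], [0.09, 2.58], [-1.31, 4.45], [0.11, 2.69], [-2.54, 2.54]. Speed limits (rad/s): [2.39, 2.39, 3.01, 3.14, 3.14, 3.14].

INTERFACE

Orientations are given as a rotation vector (axis times angle).
In Python, from workcell import ctrl gives the robot as it stands. The module is installed in compiled form; this text tells all that it offers.
- The arm moves only by the tool servo_tool, never from a script. Its argument "increments" is a list of rows, each a list of 7 numbers: the shift along the world's x, y, z in cm, then the turn, a rotation vector about the world's x, y, z in degrees, then the opening, from -1 (shut) to 1 (fully open). A call has 1 to 20 rows; each row is the pose to reach, as a shift and turn from the pose commanded when the call began; what a row does not reach only later rows make up. A row lasts 1/12 s, in which the tool goes at most 41.7 mm and 7.16 degrees, less where a joint would pass 70% of its speed; a pose out of reach is approached as far as the arm can. A call with a gripper value outside its range is refused whole. The fingers move at their own pace and stop on an object; the grip force is fixed at half the most. Time passes only in rows, so rows that repeat a pose let the fingers close. It gives the time, the measured TCP pose, the force, the opening and the grip force at its end, in the units of the state.
- ctrl.get_obs(): the state, without advancing time (a new reading comes with each control period).
- ctrl.get_image(name): name is "scene" or "side" or "wrist"; returns a dict with "image" (384x512x3 uint8, red, green, blue), "fx", "fy", "cx", "cy" (pixels), "extrinsics" (4x4, takes a point from camera to world coordinates); the wrist camera has in their place "tool_from_camera" (4x4, takes a point from camera to tool coordinates, whose origin is the TCP and whose axes are the flange's). Camera axes: x right, y up, looking along -z (the intrinsics and any distortion apply to the point x, -y, -z); pixel columns grow to the right and rows downward; lengths in mm; the calibration is good to about 2 mm. The wrist camera is an equidistant fisheye: a pixel r from the principal point sees the ray r / f radians off the axis. A picture is of the moment at which its call begins: read the wrist's pose just before it. There is no depth.
- ctrl.close_job(): hands the job in; it is judged then, once.
The state is a dict: "t": time; "qpos": joint angles; "qvel": joint speeds; "joint_torque": joint torques, N m; "ee_pos": TCP position; "orientation": TCP orientation; "ft_force": force on the tool from outside, world axes, zero at the start; "moment": the same for the moment, N m; "width": finger opening in mm; "grasp_force": force on a finger pad.
Only numpy, scipy, OpenCV 4.12 (cv2) and the standard library are available. Lean on these libraries where they do the work, as an engineer would, in place of code of your own. Each camera call takes 0.05 s, during which the arm holds its last target. There are 200 camera calls.

TASK

Two gluing jigs stand on the bench: one holds a finished shell motorbike, the other only a bare wire bike on its wheels. On the jig with the finished one, pull the sprung plunger up by its tee handle and twist it so that it stays up, then draw the carrier out from under the bridge by its upright tab and set it down flat, lengthways, in the middle of the empty dark drying board. Leave that plunger latched up, and leave the other jig's plunger alone.

Things in the scene. Friction and masses are not known exactly. Their poses are not given: they have to be found in the camera images.
- tee: Black plunger tee handle of the jig with the finished bike: upright bar 44 (x) x 12 (y) x 28 mm high; origin at its centre, 100 mm above the table while down, bar along the jig. Pulls up 22 mm to a stop against a spring (5 to 10.5 N); from 17 mm up it turns either way up to 86 deg. Let go when turned over 40 deg it sinks 6 mm onto the crown and stays latched 16 mm up; under 5 deg it springs back.
- jig: The finished bike's fixed jig: plywood base 260 x 100 x 12 mm, origin at its underside's centre, x along it. Plunger axis at x = +90 mm: 8 mm pin through an aluminium bridge (x 72 to 108 mm, underside 34, top 44 mm up), under the tee a 28 x 28 mm steel crown, top 74 mm up: keep fingertips above it. Carrier lies on the base between rails 8 mm high, 2 mm clear each side, open towards -x (the robot).
- carrier: Loose wooden carrier (0.2 kg) in that jig, the finished shell motorbike fixed on it (x -107 to -17 mm, 75 mm high). Board 220 x 60 x 12 mm; origin at its underside's centre, x towards the plunger. Tongue at +x is pinned under the bridge, 10 mm free above it. Grip the upright tab: centre x = +12 mm, 34 long (x), 12 thick (y), z 12 to 58 mm. Pin up, it slides to its -x; clear to lift after 40 mm.
- drying_board: Fixed empty dark wooden drying board, 300 mm long (x) by 160 mm wide (y), flat top 20 mm above its origin, which is at the centre of its underside on the table. Its yaw, like the jigs', is within 12 degrees of straight ahead.
- other_tee: The same tee handle on the other, identical jig, whose carrier holds only a bare wire bike with wheels; same origin and sizes. To be left down.
Not all that is in view belongs to the job. Leave any pink or turquoise look-alike of the carrier alone.

How it is judged (in metres and radians):
On the way:
1. the plunger of the finished motorbike's jig stays latched up with the fingers off it (height (world z) of tee above 0.111 m and contact force between the fingers and tee below 0.3 N), for 0.3 s.
At the end, for the whole second after the job is handed in: The carrier lies flat and at rest on the drying board, within 40 mm of its middle along it and 45 mm across, within 15 degrees of lengthways (either way round), and the plunger is still latched up (at least 11 mm) (x of carrier in the frame of drying_board between -0.04 and 0.04 m and y of carrier in the frame of drying_board between -0.045 and 0.045 m and z of carrier in the frame of drying_board between 0.015 and 0.025 m and angle between the x axis of carrier and the x axis of drying_board, either way round below 0.27 rad and angle between carrier's own z axis and vertical below 0.08 rad and linear speed of carrier below 0.02 m/s and height (world z) of tee above 0.111 m); the robot touches nothing.
It fails at once if the other jig's plunger is pulled up or moved by more than 8 mm (distance of other_tee from where it was at the start of the episode above 0.008 m).
It also fails if it takes over 64 s, if anything falls off the work surface, if the arm or the gripper's body presses on something with over 40 N, if the wrist force passes 120 N, or if a joint passes its speed limit or range.

## Working session

There is one attempt and no reset: what is moved stays moved. The work goes in short steps, Python scripts to look and compute and a tool call to move; the robot and the scene stay as the last step left them, time stands still between calls to the robot, and variables do not carry over. Pictures are saved under pics/ and viewed, at most 10 in all, crops included, and the job is handed in when it is done.

Besides the shell and the picture viewer there is one more tool, called after "Call:" by a JSON object that holds its "fn" and its "kwargs". servo_tool: Moves the arm, as the interface text tells. Its arguments: {"type":"object","properties":{"increments":{"type":"array","items":{"type":"array","items":{"type":"number"}}}},"required":["increments"]}

```bash
mkdir -p pics
cat > h.py <<'E'
import numpy as np, cv2
from workcell import ctrl
from scipy.spatial.transform import Rotation as R
def grab(n):
    o=ctrl.get_obs(); d=ctrl.get_image(n)
    if n=="wrist":
        T=np.eye(4);T[:3,:3]=R.from_rotvec(o["orientation"]).as_matrix();T[:3,3]=o["ee_pos"]
        d["extrinsics"]=T@np.array(d["tool_from_camera"])
    d["fish"]=n=="wrist"; return d
def ray(d,u,v):
    x=(u-d["cx"])/d["fx"];y=(v-d["cy"])/d["fy"]
    if d["fish"]:
        r=np.hypot(x,y);s=np.sin(r)/max(r,1e-9);c=np.array([x*s,-y*s,-np.cos(r)])
    else: c=np.array([x,-y,-1.])
    E=np.array(d["extrinsics"]);w=E[:3,:3]@c
    return E[:3,3],w/np.linalg.norm(w)
def onz(d,u,v,z):
    p,w=ray(d,u,v);return p+w*(z-p[2])/w[2]
def proj(d,P):
    E=np.array(d["extrinsics"]);c=E[:3,:3].T@(np.array(P)-E[:3,3]);x,y=c[0],-c[1]
    if d["fish"]:
        h=np.hypot(x,y);t=np.arctan2(h,-c[2]);x,y=x/h*t,y/h*t
    else: x,y=x/-c[2],y/-c[2]
    return d["cx"]+d["fx"]*x,d["cy"]+d["fy"]*y
def save(n,d): cv2.imwrite("pics/"+n+".png",d["image"][...,::-1])
E
python3 - <<'E'
from h import *
import pickle
D={n:grab(n) for n in("scene","side","wrist")}
pickle.dump(D,open("d0.pkl","wb"))
im=[D[n]["image"] for n in D]
cv2.imwrite("pics/a_scene.png",cv2.resize(im[0],(800,600),interpolation=cv2.INTER_CUBIC)[...,::-1])
cv2.imwrite("pics/a_side.png",cv2.resize(im[1],(800,600),interpolation=cv2.INTER_CUBIC)[...,::-1])
save("a_wrist",D["wrist"])
for n in D: print(n,D[n]["fx"],D[n]["cx"],D[n]["cy"],np.array(D[n]["extrinsics"]).round(2).tolist())
print(ctrl.get_obs())
E
```

```text
scene 348.5228174104423 258.6941721952602 189.4872545295221 [[0.33, -0.8, 0.5, 1066.49], [0.94, 0.27, -0.19, -8.46], [0.02, 0.54, 0.84, 1105.62], [0.0, 0.0, 0.0, 1.0]]
side 443.43220124590255 260.1717081390709 190.7828888783626 [[0.71, 0.4, -0.58, -435.54], [-0.71, 0.39, -0.59, -714.84], [-0.01, 0.83, 0.55, 934.52], [0.0, 0.0, 0.0, 1.0]]
wrist 297.3186396354542 250.1469481707615 189.0801779756052 [[0.3, -0.92, -0.24, 123.18], [0.95, 0.29, 0.08, 616.01], [-0.0, -0.25, 0.97, 384.91], [0.0, 0.0, 0.0, 1.0]]
{'t': 0.15, 'qpos': array([ 1.24399815e+00,  4.23669335e-01,  1.63051785e+00,  3.03317119e-05,
        1.08861208e+00, -1.90406116e-02]), 'qvel': array([ 9.12049872e-05, -1.90850365e-03, -2.04459605e-03, -1.87591722e-04,
        6.09194422e-04,  9.49019428e-04]), 'joint_torque': array([ 2.45733991e-04, -5.44987750e+01, -2.73916340e+01,  6.43993216e-02,
        2.05079047e-02, -7.59565364e-05]), 'ee_pos': array([189.16593447, 595.18991029, 198.37643562]), 'orientation': array([-4.81504797e-01, -3.10423636e+00,  1.85968408e-03]), 'ft_force': array([-0.17287216,  0.08926745, -0.39447096]), 'moment': array([-0.03202268,  0.02304393, -0.00719134]), 'grasp_force': 0.0, 'width': 87.50424385847639}
```

View pics/a_scene.png

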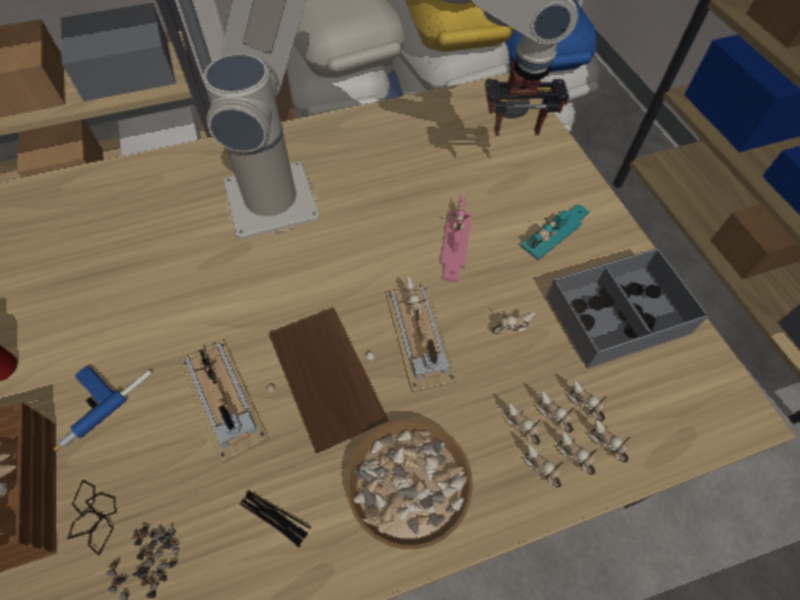

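View pics/a_side.png

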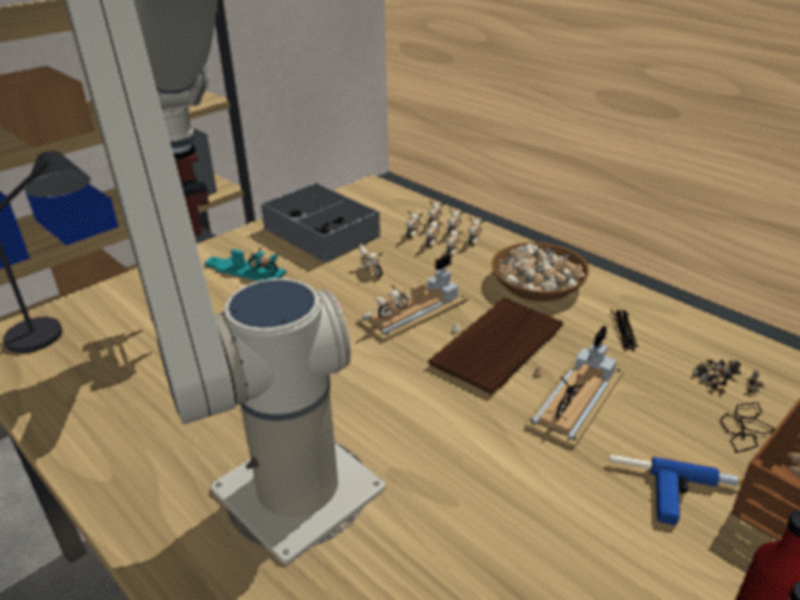

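The scene picture shows the finished bike's jig at about (422,335), with its tee at (432,352). The empty dark board is at about (328,380) and the wire-bike jig at about (222,398). The side picture agrees: finished jig tee (443,262), board (497,345), wire jig tee (600,340).

Run:
```python
from h import *
import pickle
D=pickle.load(open("d0.pkl","rb")); s=1.5625
def rectw(d,mask,seed,z):
    n,l=cv2.connectedComponents(mask.astype(np.uint8)); k=l[seed[1],seed[0]]
    c=max(cv2.findContours((l==k).astype(np.uint8),0,2)[0],key=cv2.contourArea).reshape(-1,2)
    return cv2.minAreaRect(np.array([onz(d,u,v,z)[:2] for u,v in c],np.float32)),(l==k)
for n,seed in(("scene",(208,248)),("side",(318,222))):
    d=D[n];g=cv2.GaussianBlur(d["image"],(3,3),0).max(2)
    m=(g<105); m=cv2.morphologyEx(m.astype(np.uint8),cv2.MORPH_OPEN,np.ones((3,3)))
    print(n,d["image"][seed[1],seed[0]],rectw(d,m,seed,20)[0])
# tees
for nm,a,b in(("tee",(432,350),(443,262)),("other",(227,417),(600,340))):
    L=[]
    for n,p in(("scene",a),("side",b)):
        d=D[n];x,y=int(p[0]/s),int(p[1]/s)
        m=d["image"].max(2)<60
        w=np.zeros_like(m);w[y-12:y+13,x-10:x+11]=1
        nn,l,st,ce=cv2.connectedComponentsWithStats((m&w).astype(np.uint8))
        k=1+np.argmax(st[1:,4]);print(nm,n,st[k],ce[k]);L.append(ray(d,*ce[k]))
    (p,u),(q,v)=L
    t=np.linalg.lstsq(np.c_[u,-v],q-p,rcond=None)[0];A,B=p+u*t[0],q+v*t[1]
    print(nm,(A+B)/2,np.linalg.norm(A-B))
d=D["scene"]
for p in((388,292),(428,284),(455,385),(412,389)):print(p,onz(d,p[0]/s,p[1]/s,12).round())
c=d["image"][150:270,100:310];cv2.imwrite("pics/b.png",cv2.resize(c,(800,457),interpolation=cv2.INTER_CUBIC)[...,::-1])
```

```text
scene [63 44 31] ((592.6805419921875, 19.394989013671875), (410.2588195800781, 218.0550079345703), 19.345064163208008)
side [55 35 22] ((595.31494140625, 18.797134399414062), (465.4352111816406, 218.82984924316406), 19.867645263671875)
tee scene [274 218   5  14  42] [276.11904762 224.85714286]
tee side [279 159   9  13  64] [283.484375 166.71875 ]
tee [614.58567551 225.06699896 103.73349272] 1.3300814382375383
other scene [141 260   9  15  67] [144.79104478 266.71641791]
other side [381 210   7  12  43] [383.53488372 215.46511628]
other [ 616.81771388 -195.45853754   99.12946912] 0.6534533505466669
(388, 292) [393. 203.  12.]
(428, 284) [402. 302.  12.]
(455, 385) [666. 265.  12.]
(412, 389) [644. 174.  12.]
```

View pics/b.png

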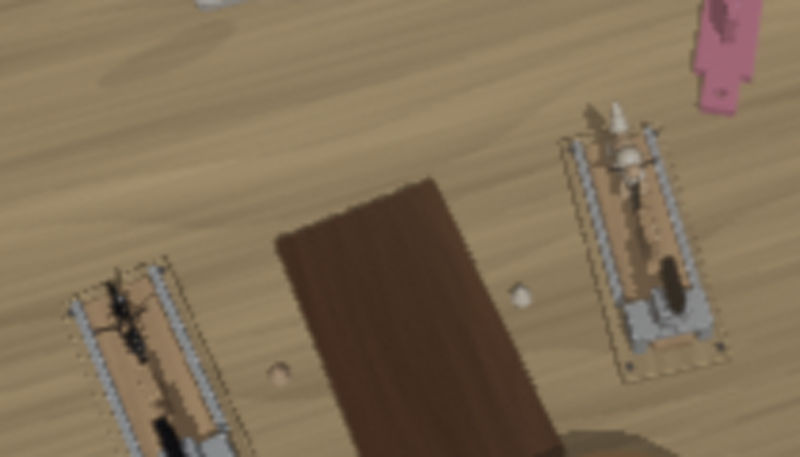

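Call:
{"fn": "servo_tool", "kwargs": {"increments": [[8, -9, 5, 0, 0, 5, 1], [16, -19, 5, 0, 0, 10, 1], [24, -29, 5, 0, 0, 10, 1], [31, -37, 5, 0, 0, 10, 1], [31, -37, 5, 0, 0, 10, 1], [31, -37, 5, 0, 0, 10, 1], [31, -37, 5, 0, 0, 10, 1], [31, -37, 5, 0, 0, 10, 1], [31, -37, 5, 0, 0, 10, 1], [31, -37, 5, 0, 0, 10, 1], [31, -37, 5, 0, 0, 10, 1], [31, -37, 5, 0, 0, 10, 1], [31, -37, 5, 0, 0, 10, 1], [31, -37, 5, 0, 0, 10, 1], [31, -37, 5, 0, 0, 10, 1], [31, -37, 5, 0, 0, 10, 1]]}}

```text
t: 1.48
ee_pos: [498.4, 226.4, 248.7]
orientation: [-0.207, -3.134, 0.0]
ft_force: [-0.3, -1.0, 0.7]
width: 87.9
grasp_force: 0.0
```

Run:
```python
from h import *
import pickle
D=pickle.load(open("d0.pkl","rb"));d=D["scene"]
for p in((560,143),(655,125),(728,358),(622,382)):print("jig",onz(d,p[0]/3.81+100,p[1]/3.81+150,12).round())
for p in((270,333),(333,308),(387,415),(318,451)):print("board",onz(d,p[0]/1.5625,p[1]/1.5625,20).round())
W=grab("wrist");pickle.dump(W,open("w1.pkl","wb"))
cv2.imwrite("pics/w1.png",cv2.resize(W["image"],(800,600),interpolation=cv2.INTER_CUBIC)[...,::-1])
```

```text
jig [394. 198.  12.]
jig [404. 293.  12.]
jig [657. 268.  12.]
jig [648. 171.  12.]
board [417. -85.  20.]
board [399.  67.  20.]
board [685. 105.  20.]
board [711. -49.  20.]
```

View pics/w1.png

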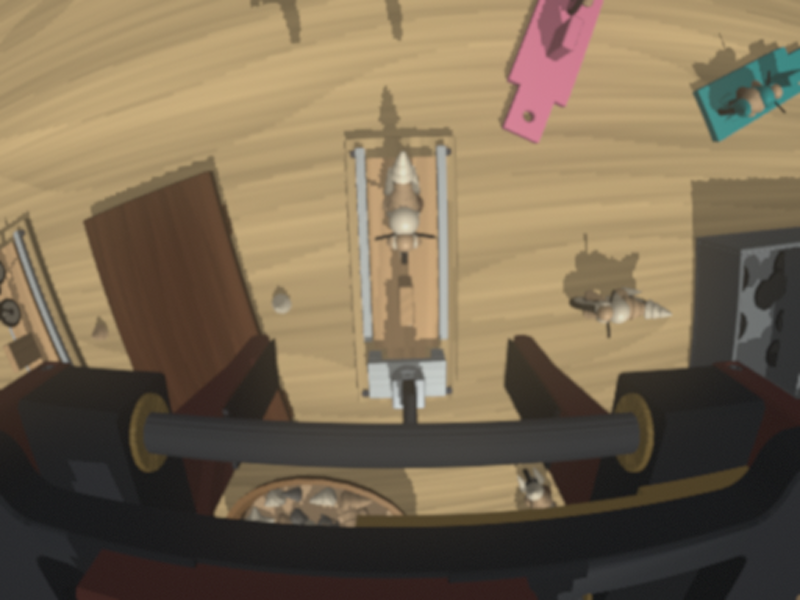

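The wrist picture shows the jig nearly upright in view: near edge (345,138)–(452,132), rails (360,150)–(367,340) and (443,145)–(443,340), and the tab's top at about (406,277–325). The board's near corners are (88,222) and (213,165).

```bash
cat > m.py <<'E'
from h import *
import pickle,sys
W=pickle.load(open("w1.pkl","rb"));s=1.5625
q=lambda p,z:onz(W,p[0]/s,p[1]/s,z)[:2]
def ln(n,a,b,z):
    A,B=q(a,z),q(b,z);v=B-A;print(n,A.round(1),B.round(1),"len",np.linalg.norm(v).round(1),"deg",np.degrees(np.arctan2(v[1],v[0])).round(2))
ln("base near",(345,138),(452,132),12)
ln("railL",(364,155),(370,335),20);ln("railR",(441,150),(443,335),20)
ln("railL out",(355,155),(363,335),20);ln("railR out",(448,150),(449,335),20)
ln("bridge near",(368,360),(445,360),44)
ln("tab?",(406,277),(407,340),70)
ln("board near",(88,222),(213,168),20);ln("board R",(213,168),(262,335),20);ln("board L",(88,222),(172,400),20)
c=W["image"][150:280,200:320];cv2.imwrite("pics/w1c.png",cv2.resize(c,(554,600),interpolation=cv2.INTER_CUBIC)[...,::-1])
E
python3 m.py
```

```text
base near [388.5 199.5] [395.3 295.8] len 96.6 deg 85.97
railL [406.9 214.8] [572.8 196.8] len 166.8 deg -6.19
railR [411.1 282.9] [582.1 265.5] len 171.9 deg -5.79
railL out [405.8 206.9] [571.9 190.2] len 167.0 deg -5.74
railR out [411.7 289.1] [582.9 271.2] len 172.1 deg -5.95
bridge near [588.2 193.7] [597.7 263.3] len 70.3 deg 82.24
tab? [510.5 237.2] [564.1 231.4] len 53.9 deg -6.15
board near [417.2 -80.9] [394.3  74. ] len 156.6 deg 98.4
board R [394.3  74. ] [559.9  92. ] len 166.6 deg 6.19
board L [417.2 -80.9] [622.2 -29.9] len 211.2 deg 13.95
```

View pics/w1c.png

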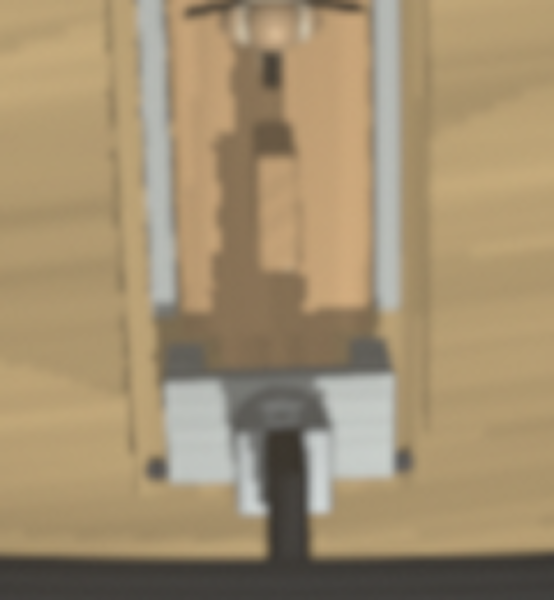

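The crop shows the tab's top at crop (258–298, 155–272), the bridge's near top edge at y≈378, and the tee bar's near end at (289,430).

Run:
```python
from h import *
import pickle
W=pickle.load(open("w1.pkl","rb"))
q=lambda x,y,z:onz(W,200+x/4.617,150+y/4.615,z)[:2]
d=np.array([np.cos(np.radians(-5.95)),np.sin(np.radians(-5.95))])
for n,p,z,off in(("bridge",(277,378),44,18),("teenear",(289,430),114,22),("teenear z100",(289,430),100,22),("tab near",(278,155),70,0),("tab far",(278,272),70,0)):
    a=q(*p,z);print(n,a.round(1),"axis/",(a+off*d).round(1))
# tee ends from side & scene blobs: project predicted tee and compare
D=pickle.load(open("d0.pkl","rb"))
for n in("scene","side"):
    print(n,np.round([proj(D[n],[611,225,100]),proj(D[n],[615,225,100])],1).tolist())
o=ctrl.get_obs();print(o["ee_pos"],R.from_rotvec(o["orientation"]).as_matrix().round(3).tolist(),o["qpos"].round(2))
```

```text
bridge [595.1 227.9] axis/ [613. 226.]
teenear [580.5 230.5] axis/ [602.3 228.2]
teenear z100 [587.  230.3] axis/ [608.9 228. ]
tab near [518.7 236.7] axis/ [518.7 236.7]
tab far [552.1 232.5] axis/ [552.1 232.5]
scene [[275.8, 224.3], [276.2, 225.3]]
side [[283.0, 168.0], [283.7, 167.6]]
[498.40029707 226.5378257  248.73686277] [[-0.991, 0.131, -0.001], [0.131, 0.991, -0.0], [0.001, -0.0, -1.0]] [ 0.4   0.25  1.75  0.    1.13 -1.03]
```

Call:
{"fn": "servo_tool", "kwargs": {"increments": [[4, 0, -3, 0, 0, 1.5, 1], [8, 0, -6, 0, 0, 1.5, 1], [11.3, 0, -10, 0, 0, 1.5, 1], [11.3, 0, -10, 0, 0, 1.5, 1], [11.3, 0, -13, 0, 0, 1.5, 1], [11.3, 0, -15, 0, 0, 1.5, 1], [11.3, 0, -16.5, 0, 0, 1.5, 1], [11.3, 0, -16.5, 0, 0, 1.5, 1], [11.3, 0, -16.5, 0, 0, 1.5, 1], [11.3, 0, -16.5, 0, 0, 1.5, 1]]}}

```text
t: 2.37
ee_pos: [612.6, 226.6, 85.0]
orientation: [0.166, 3.136, 0.001]
ft_force: [0.4, 0.5, 0.0]
width: 88.0
grasp_force: 0.0
```

Run:
```python
from h import *
W=grab("wrist")
cv2.imwrite("pics/w2.png",cv2.resize(W["image"],(800,600),interpolation=cv2.INTER_CUBIC)[...,::-1])
```

```text
(no output)
```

View pics/w2.png

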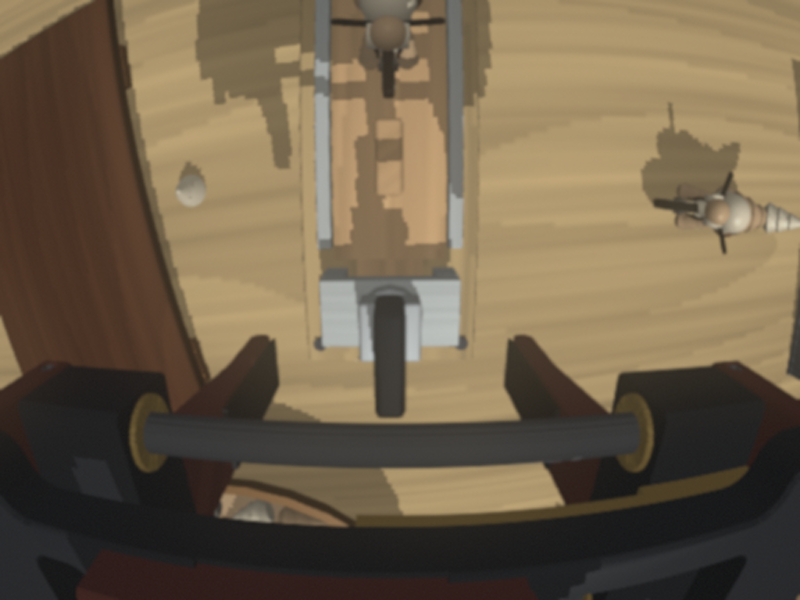

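The tee bar, (378–404, 296–415), stands centred between the finger pads at (275) and (508). I check its position along the bar before closing.

Run:
```python
from h import *
W=grab("wrist");s=1.5625
for p in((391,297),(390,415)):print(onz(W,p[0]/s,p[1]/s,114).round(1))
for p in((340,190),(391,120),(391,195),(320,280),(460,280)):print(p,onz(W,p[0]/s,p[1]/s,70 if p[0]==391 else 44).round(1))
```

```text
[585.6 229.4 114. ]
[632.5 224.1 114. ]
(340, 190) [547.8 208.6  44. ]
(391, 120) [519.5 236.6  70. ]
(391, 195) [552.  233.1  70. ]
(320, 280) [591.5 192.8  44. ]
(460, 280) [599.1 263.4  44. ]
```

Call:
{"fn": "servo_tool", "kwargs": {"increments": [[0, 0, -0.2, 0, 0, 0, -1], [0, 0, -0.2, 0, 0, 0, -1], [0, 0, -0.2, 0, 0, 0, -1], [0, 0, -0.2, 0, 0, 0, -1], [0, 0, -0.2, 0, 0, 0, -1], [0, 0, -0.2, 0, 0, 0, -1], [0, 0, -0.2, 0, 0, 0, -1], [0, 0, -0.2, 0, 0, 0, -1], [0, 0, -0.2, 0, 0, 0, -1], [0, 0, -0.2, 0, 0, 0, -1]]}}

```text
t: 3.3
ee_pos: [612.3, 225.6, 81.9]
orientation: [-0.168, -3.137, 0.0]
ft_force: [0.6, -0.1, -0.1]
width: 24.5
grasp_force: 0.0
```

Call:
{"fn": "servo_tool", "kwargs": {"increments": [[-0.1, 0, 0, 0, 0, 0, -1], [-0.1, 0, 0, 0, 0, 0, -1], [-0.1, 0, 0, 0, 0, 0, -1], [-0.1, 0, 0, 0, 0, 0, -1], [-0.1, 0, 0, 0, 0, 0, -1], [-0.1, 0, 0, 0, 0, 0, -1]]}}

```text
t: 3.8
ee_pos: [611.2, 225.9, 81.9]
orientation: [-0.168, -3.137, -0.001]
ft_force: [-0.6, 3.7, -1.6]
width: 11.6
grasp_force: 30.0
```

Call:
{"fn": "servo_tool", "kwargs": {"increments": [[0, 0, 0.4, 0, 0, 0, -1], [0, 0, 0.8, 0, 0, 0, -1], [0, 0, 1.2, 0, 0, 0, -1], [0, 0, 1.6, 0, 0, 0, -1], [0, 0, 2.0, 0, 0, 0, -1], [0, 0, 2.1, 0, 0, 0, -1], [0, 0, 2.1, 0, 0, 0, -1], [0, 0, 2.1, 0, 0, 0, -1]]}}

```text
t: 4.47
ee_pos: [611.0, 225.9, 102.2]
orientation: [-0.168, -3.137, -0.0]
ft_force: [2.8, 4.8, -10.8]
width: 11.7
grasp_force: 30.0
```

Call:
{"fn": "servo_tool", "kwargs": {"increments": [[0, 0, 0, 0, 0, -6, -1], [0, 0, 0, 0, 0, -12, -1], [0, 0, 0, 0, 0, -18, -1], [0, 0, 0, 0, 0, -24, -1], [0, 0, 0, 0, 0, -30, -1], [0, 0, 0, 0, 0, -36, -1], [0, 0, 0, 0, 0, -42, -1], [0, 0, 0, 0, 0, -48, -1], [0, 0, 0, 0, 0, -54, -1], [0, 0, 0, 0, 0, -60, -1], [0, 0, 0, 0, 0, -66, -1], [0, 0, 0, 0, 0, -72, -1], [0, 0, 0, 0, 0, -72, -1], [0, 0, 0, 0, 0, -72, -1]]}}

```text
t: 5.63
ee_pos: [612.1, 226.9, 102.6]
orientation: [1.981, 2.438, 0.004]
ft_force: [5.1, 10.1, -11.0]
width: 11.5
grasp_force: 30.0
```

Call:
{"fn": "servo_tool", "kwargs": {"increments": [[0, 0, -0.2, 0, 0, 0, -1], [0, 0, -0.4, 0, 0, 0, -1], [0, 0, -0.4, 0, 0, 0, -1], [0, 0, -0.4, 0, 0, 0, -0.3], [0, 0, -0.4, 0, 0, 0, 0], [0, 0, -0.4, 0, 0, 0, 0], [0, 0, -0.4, 0, 0, 0, 0], [0, 0, -0.4, 0, 0, 0, 0], [0, 0, -0.4, 0, 0, 0, 0], [0, 0, 2, 0, 0, 0, 0], [0, 0, 5, 0, 0, 0, 0], [0, 0, 8, 0, 0, 0, 0.2], [-4, 0, 10, 0, 0, 6, 0.2], [-7, 0, 10, 0, 0, 12, 0.2], [-8, 0, 10, 0, 0, 12, 0.2], [-8, 0, 10, 0, 0, 12, 0.2], [-8, 0, 10, 0, 0, 12, 0.2]]}}

```text
t: 7.05
ee_pos: [531.7, 225.7, 203.3]
orientation: [1.715, 2.631, 0.001]
ft_force: [0.8, -0.3, -0.4]
width: 52.5
grasp_force: 0.0
```

Run:
```python
from h import *
a=grab("scene");b=grab("side")
ca=a["image"][185:255,235:325];cb=b["image"][140:220,215:318]
f=lambda c:cv2.resize(c,(395,300),interpolation=cv2.INTER_CUBIC)
cv2.imwrite("pics/l.png",np.hstack([f(ca),f(cb)])[...,::-1])
o=ctrl.get_obs();print(o["ee_pos"],o["qpos"].round(2),o["width"],o["grasp_force"])
```

```text
[532.51378085 225.71941926 202.80537143] [ 0.38  0.35  1.73 -0.    1.06 -0.03] 52.34689572179264 0.0
```

View pics/l.png

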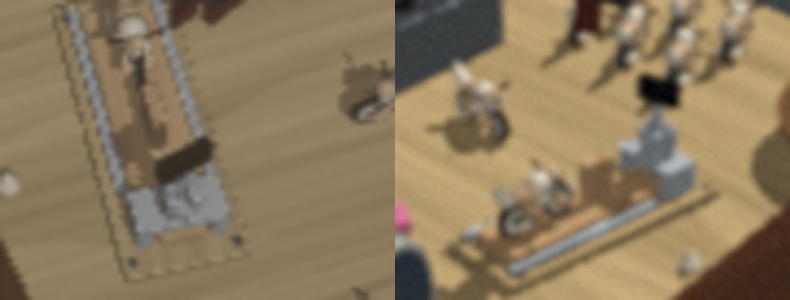

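The picture shows the tee turned crosswise and raised, so it is latched. Next I turn back and go down to the tab.

Call:
{"fn": "servo_tool", "kwargs": {"increments": [[0.3, 0.9, -1, 0, 0, 6, 0.2], [0.3, 0.9, -2, 0, 0, 12, 0.2], [0.3, 0.9, -3, 0, 0, 18, 0.2], [0.3, 0.9, -4, 0, 0, 24, 0.2], [0.3, 0.9, -5, 0, 0, 30, 0.2], [0.3, 0.9, -5, 0, 0, 36, 0.2], [0.3, 0.9, -5, 0, 0, 42, 0.2], [0.3, 0.9, -5, 0, 0, 48, 0.2], [0.3, 0.9, -5, 0, 0, 54, 0.2], [0.3, 0.9, -6, 0, 0, 60, 0.2], [0.3, 0.9, -8, 0, 0, 60, 0.2], [0.3, 0.9, -10, 0, 0, 60, 0.2], [0.3, 0.9, -12, 0, 0, 60, 0.2], [0.3, 0.9, -14, 0, 0, 60, 0.2], [0.3, 0.9, -16, 0, 0, 60, 0.2], [0.3, 0.9, -16.6, 0, 0, 60, 0.2], [0.3, 0.9, -16.6, 0, 0, 60, 0.2], [0.3, 0.9, -16.6, 0, 0, 60, 0.2]]}}

```text
t: 8.65
ee_pos: [534.9, 234.6, 36.7]
orientation: [-0.169, -3.137, 0.0]
ft_force: [0.2, -1.4, -0.4]
width: 52.7
grasp_force: 0.0
```

Run:
```python
from h import *
o=ctrl.get_obs();print(o["ee_pos"],o["ft_force"],R.from_rotvec(o["orientation"]).as_matrix().round(3).tolist())
W=grab("wrist")
cv2.imwrite("pics/w3.png",cv2.resize(W["image"],(800,600),interpolation=cv2.INTER_CUBIC)[...,::-1])
```

```text
[534.93279272 234.56588634  36.71254695] [ 0.24802924 -1.4392953  -0.41968537] [[-0.994, 0.108, -0.0], [0.108, 0.994, -0.0], [0.0, -0.0, -1.0]]
```

View pics/w3.png

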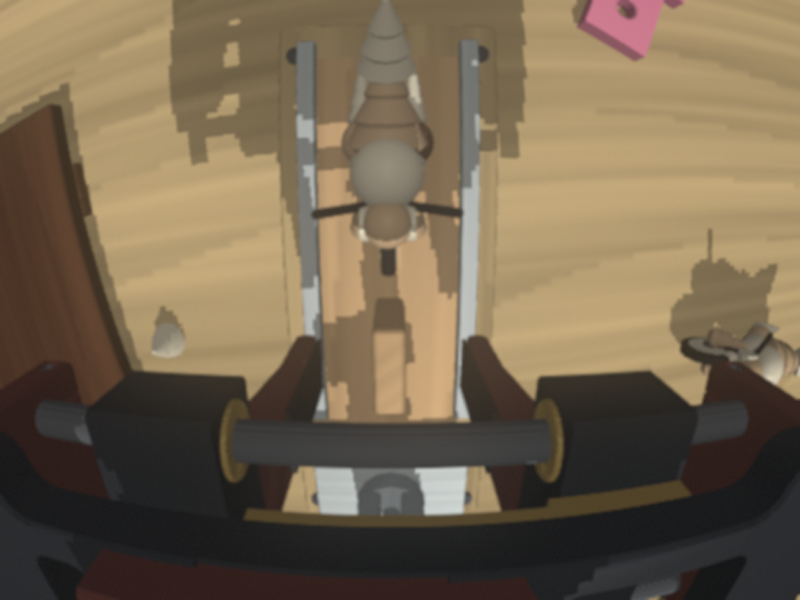

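The tab (375–405, 325–415) is centred between the fingers at (300) and (480). I close, then draw it out.

Call:
{"fn": "servo_tool", "kwargs": {"increments": [[0, 0, 0, 0, 0, 0, -1], [0, 0, 0, 0, 0, 0, -1], [0, 0, 0, 0, 0, 0, -1], [0, 0, 0, 0, 0, 0, -1], [0, 0, 0, 0, 0, 0, -1], [0, 0, 0, 0, 0, 0, -1], [0, 0, 0, 0, 0, 0, -1], [0, 0, 0, 0, 0, 0, -1], [0, 0, 0, 0, 0, 0, -1], [0, 0, 0, 0, 0, 0, -1], [0, 0, 0, 0, 0, 0, -1]]}}

```text
t: 9.62
ee_pos: [534.3, 234.5, 37.0]
orientation: [-0.168, -3.137, 0.0]
ft_force: [-0.9, -1.7, 2.5]
width: 11.6
grasp_force: 30.0
```

Call:
{"fn": "servo_tool", "kwargs": {"increments": [[-0.5, 0.05, 0, 0, 0, 0, -1], [-1, 0.1, 0, 0, 0, 0, -1], [-1.5, 0.16, 0, 0, 0, 0, -1], [-2, 0.21, 0, 0, 0, 0, -1], [-2.5, 0.26, 0, 0, 0, 0, -1], [-3, 0.31, 0, 0, 0, 0, -1], [-3.5, 0.37, 0, 0, 0, 0, -1], [-4, 0.42, 0, 0, 0, 0, -1], [-4.5, 0.47, 0, 0, 0, 0, -1], [-5, 0.52, 0, 0, 0, 0, -1], [-5.5, 0.58, 0, 0, 0, 0, -1], [-6, 0.63, 0, 0, 0, 0, -1], [-6, 0.63, 0, 0, 0, 0, -1]]}}

```text
t: 10.7
ee_pos: [473.0, 240.9, 36.9]
orientation: [-0.168, -3.136, 0.001]
ft_force: [-1.0, 1.4, 1.4]
width: 11.7
grasp_force: 30.0
```

Call:
{"fn": "servo_tool", "kwargs": {"increments": [[0, 0, 1, 0, 0, 0, -1], [0, 0, 3, 0, 0, 0, -1], [0, 0, 5, 0, 0, 0, -1], [0, 0, 7, 0, 0, 0, -1], [0, 0, 9, 0, 0, 0, -1], [0, -1, 10, 0, 0, 0, -1], [0, -3, 10, 0, 0, 2, -1], [0, -5.5, 10, 0, 0, 4, -1], [0, -8, 10, 0, 0, 6, -1], [0, -10.5, 10, 0, 0, 8, -1], [1, -13, 10, 0, 0, 10, -1], [3, -15.5, 10, 0, 0, 12, -1], [5, -18, 10, 0, 0, 13.5, -1], [7, -20.5, 10, 0, 0, 13.5, -1], [8.5, -22, 10, 0, 0, 13.5, -1], [9.2, -22.7, 10, 0, 0, 13.5, -1], [9.2, -22.7, 10, 0, 0, 13.5, -1], [9.2, -22.7, 10, 0, 0, 13.5, -1], [9.2, -22.7, 10, 0, 0, 13.5, -1]]}}

```text
t: 12.28
ee_pos: [564.8, 14.6, 136.6]
orientation: [0.202, -3.133, -0.001]
ft_force: [-0.2, -0.0, -1.6]
width: 11.7
grasp_force: 30.0
```

Run:
```python
from h import *
a=grab("scene");b=grab("side")
ca=a["image"][160:310,150:310];cb=b["image"][110:260,200:360]
f=lambda c:cv2.resize(c,(395,370),interpolation=cv2.INTER_CUBIC)
cv2.imwrite("pics/p.png",np.hstack([f(ca),f(cb)])[...,::-1])
```

```text
(no output)
```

View pics/p.png

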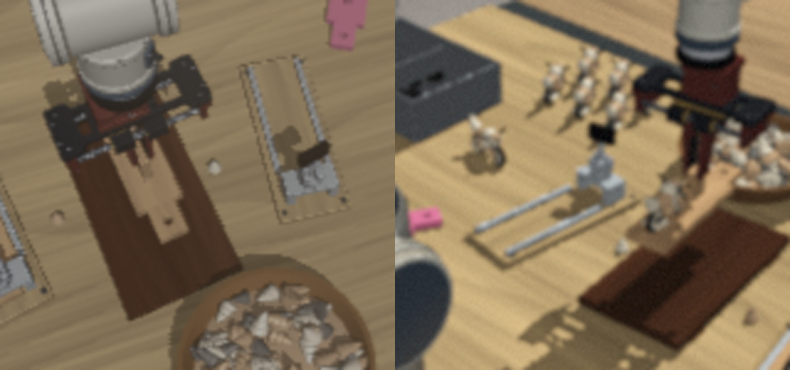

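The carrier hangs level over the middle of the dark board, and the other plunger and the latched tee are unaffected. I lower it.

Call:
{"fn": "servo_tool", "kwargs": {"increments": [[0, 0, -2, 0, 0, 0, -1], [0, 0, -4, 0, 0, 0, -1], [0, 0, -6, 0, 0, 0, -1], [0, 0, -7.5, 0, 0, 0, -1], [0, 0, -8.3, 0, 0, 0, -1], [0, 0, -8.7, 0, 0, 0, -1], [0, 0, -8.9, 0, 0, 0, -1], [0, 0, -9.1, 0, 0, 0, -1], [0, 0, -9.1, 0, 0, 0, -1], [0, 0, -9.1, 0, 0, 0, -1]]}}

```text
t: 13.22
ee_pos: [566.9, 14.0, 46.7]
orientation: [-0.202, 3.134, -0.0]
ft_force: [1.1, 0.2, -2.7]
width: 12.0
grasp_force: 30.0
```

Call:
{"fn": "servo_tool", "kwargs": {"increments": [[0, 0, -0.1, 0, 0, 0, -1], [0, 0, -0.15, 0, 0, 0, -1], [0, 0, -0.2, 0, 0, 0, -1], [0, 0, -0.2, 0, 0, 0, -1]]}}

```text
t: 13.55
ee_pos: [566.9, 13.6, 44.9]
orientation: [-0.202, 3.134, -0.001]
ft_force: [-0.6, -1.4, 4.9]
width: 11.5
grasp_force: 30.0
```

Contact is made (upward force), so I release and withdraw.

Call:
{"fn": "servo_tool", "kwargs": {"increments": [[0, 0, 0, 0, 0, 0, -0.3], [0, 0, 0, 0, 0, 0, 0.1], [0, 0, 0, 0, 0, 0, 0.1], [0, 0, 0, 0, 0, 0, 0.1], [0, 0, 0, 0, 0, 0, 0.1], [0, 0, 0, 0, 0, 0, 0.1], [0, 0, 0, 0, 0, 0, 0.1], [0, 0, 2, 0, 0, 0, 0.1], [0, 0, 5, 0, 0, 0, 0.1], [0, 0, 9, 0, 0, 0, 0.1], [0, 0, 13, 0, 0, 0, 0.1], [-3, 0, 17, 0, 0, 0, 0.1], [-7, 0, 20, 0, 0, 0, 0.1], [-11, 0, 20, 0, 0, 0, 0.1], [-13, 0, 20, 0, 0, 0, 0.1], [-13, 0, 20, 0, 0, 0, 0.1], [-13, 0, 20, 0, 0, 0, 0.1]]}}

```text
t: 14.97
ee_pos: [435.5, 14.0, 244.6]
orientation: [-0.202, 3.134, -0.0]
ft_force: [0.6, 0.3, 1.0]
width: 48.3
grasp_force: 0.0
```

Run:
```python
from h import *
W=grab("wrist");b=grab("side")
f=lambda c:cv2.resize(c,(395,296),interpolation=cv2.INTER_AREA)
cv2.imwrite("pics/z.png",np.hstack([f(W["image"]),cv2.resize(b["image"][110:260,200:400],(395,296),interpolation=cv2.INTER_CUBIC)])[...,::-1])
```

```text
(no output)
```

View pics/z.png

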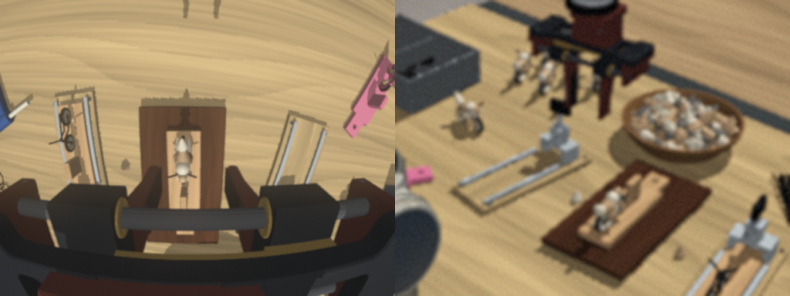

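The carrier lies flat and straight on the board: wrist (166–200, 130–235), board edges 140–225. The plunger is still raised. I check the lengthways offset numerically.

Run:
```python
from h import *
W=grab("wrist");s=395/512
for n,p,z in(("board near",(183,107),20),("car near",(183,130),32),("board far",(186,243),20),("car far",(186,235),32),("boardL",(142,150),20),("boardR",(224,150),20),("carL",(167,150),32),("carR",(199,150),32)):print(n,onz(W,p[0]/s,p[1]/s,z).round(1))
```

```text
board near [406.3  -7.8  20. ]
car near [445.7  -2.5  32. ]
board far [700.1  32.6  20. ]
car far [668.1  29.3  32. ]
boardL [495.8 -75.4  20. ]
boardR [475.8  77.8  20. ]
carL [486. -27.  32.]
carR [478.5  30.5  32. ]
```

Centred to within about 4 mm along the board and 1 mm across it.

```bash
python3 -c "
from workcell import ctrl
print(ctrl.close_job())"
```

```text
the job is handed in; nothing more can be done
None
```

I handed the job in at about 15 s: the finished bike's carrier lies flat and lengthways, a few mm from the middle of the drying board, its plunger is latched up, and I left the other plunger alone; no verdict was returned.

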